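# Set up and switch on the inspection lamp

## Task

Pick up the flat inspection lamp and lay it flat in the sloping cradle, lens end down against the cradle's stop so that it points at the part in the little vice, and let go of it while it is still off. Then slide the small orange switch in the lamp's top fully towards the lens to switch it on, leaving the lamp home in its cradle; do not drop it, and leave the chuck key, the spray bottle and the abrasive block where they are.

Things in the scene. Friction and masses are not known exactly. Their poses are not given: they have to be found in the camera images.
- lamp_mid (a point): Centre of the loose, flat black inspection lamp: a firm box 150 long (its x) x 40 wide (its y) x 27 mm thick (its z), about 0.25 kg, to be gripped across its width. It starts lying flat on the bench, switch face (+z) up, this point 13.5 mm above its underside. The white lens in its aluminium end is at its -x end.
- lamp_lens (a point): Centre of the lamp's lens end face, 75 mm from lamp_mid along the lamp's -x.
- switch_top (a point): Centre of the top of the orange switch nub, 8 mm long (lamp x) x 16 mm wide (y), its top flush with the lamp's top face, 5 mm above the recess floor. Off, it is 23 mm from lamp_mid towards the lens, with 25 mm of open recess behind it where a fingertip can dip in and push; it moves straight towards the lens (lamp -x).
- lamp_switch (a joint): Slide of the switch in m: 0 off (rear), 0.014 fully on (towards the lens, where it meets its stop). It needs about 1.5 N, has no spring and stays where it is left; it may start up to 2 mm along.
- cradle: Open sloping steel cradle fixed on the stand. Origin: where the centre of the lamp's underside lies at home, 88 mm above the bench; z is normal to its floor (the plane z = 0), x runs up the 30 degree slope. At home the lamp's axes match these, lens down the slope (-x). Between the cheeks the sides are open for fingers over 94 mm and the floor is only 28 mm wide.
- stand: Grey base plate 260 (x) x 130 (y) x 10 mm, fixed, origin at the centre of its underside. The cradle's origin is 60 mm along its +x; at its -x end a small steel vice, 60 mm wide, holds an aluminium part whose top is 50 mm above the bench (from 50 to 120 mm along -x).
- chuck_key: Bystander: loose dark steel T-shaped drill chuck key, about 78 x 80 x 16 mm, lying flat; origin underneath near its middle.
- spray: Bystander: loose white spray bottle with red head, 68 mm diameter, 188 mm high, upright; origin at the centre of its underside.
- slab: Bystander: loose reddish-brown abrasive block 100 x 65 x 22 mm lying flat; origin at the centre of its underside.
- lamp_slot (a point): Centre of the mouth of the recess in the lamp's top face (18 mm from lamp_mid along lamp -x, 13.5 mm along z): 48 mm long (lamp x) x 22 mm wide (y) x 5 mm deep, with a 9 mm rim each side. The switch runs in its lens half; the rear half is open.
- cradle_stop (a point): Midway between the top edges of the two green stop posts at the cradle's low end, 75 mm from the cradle's origin along its -x; they stand 16 mm above its floor, 24 mm apart, so the lens looks out between them. Near each end (47 to 73 mm either side of the origin) cheeks 12 mm high, 5 mm thick, 46 mm apart inside guide the lamp with 3 mm to spare each side.
Things that resemble listed ones, but are neither listed nor needed, are in the scene too. Several things look just like the part that bears lamp_mid: the one meant starts nearest to the robot's base.

How it is judged:
By the outcome, as a careful person would: the job done as asked, in the order asked, and still so for the second after the job is handed in, with the robot touching nothing.
It also fails if it takes over 45 s, if anything falls off the work surface, if the arm or the gripper's body presses on something with over 40 N, if the wrist force passes 120 N, or if a joint passes its speed limit or range.

## Robot

A 6-joint arm with a two-finger parallel gripper is mounted at the origin on the work surface. World frame = base frame: x ahead of the robot, y to its left, z up, the work surface at z = 0. Lengths are in m, angles in rad, forces in N, time in s.
With the tool pointing down it reaches from about 0.425 to 0.95 m from the base axis. Payload 3.5 kg.
Tool frame: the origin (TCP) lies at the very end of the fingers, on their centre line; the grasp point (between the pads) lies 19 mm behind it; x points along the fingers, z is the direction in which the jaws open and shut, and the axes are right-handed (so a half turn about x gives the same grasp; the last joint's range is limited). The gripper opens to 85 mm and grips with 20 to 120 N. Pads are 22 mm wide; open, the fingers measure 114 mm over their backs; the gripper's body (76 mm by 85 mm) begins 54 mm behind the grasp point. The pads swing forward as they close: fully open they stand 13 mm farther back than shut.
Start: joints at [1.152, 0.286, 1.577, -0, 1.279, -0.15], TCP at [0.179, 0.651, 0.231] pointing down, gripper open.
Joint ranges: [-2.77, 2.77], [-0.9, 2.22], [0.21, 2.48], [-1.53, 4.67], [0.24, 2.81], [-2.84, 2.84]. Speed limits (rad/s): [2.79, 2.79, 3.14, 3.14, 3.14, 3.14].

## Interface

Orientations are given as a unit quaternion [x, y, z, w].
In Python, from plant import ctrl, cams gives the robot as it stands.
- The arm moves only by the tool play_rows, never from a script. Its argument "rows" is a list of rows, each a list of 3 entries, a list of its own where there are three numbers: the opening in per cent of the stroke, from 0 (shut) to 100 (fully open), then the shift along the tool's x, y, z in units of 0.3 m (1.0 is 0.3 m), then the turn, a rotation vector about the tool's x, y, z in units of pi/2 rad (1.0 is pi/2 rad). A call has 1 to 10 rows; each row is the pose to reach, as a shift and turn from the pose commanded when the call began, along the tool's axes at that moment; what a row does not reach only later rows make up. A row lasts 1/12 s, in which the tool goes at most 41.7 mm and 7.16 degrees, less where a joint would pass 70% of its speed; a pose out of reach is approached as far as the arm can. A call with a number of a shift or a turn outside -1 to 1 is refused whole. A call with a gripper value outside its range is refused whole. The fingers move at their own pace and stop on an object; "force" is the grip in N (left out, the last holds). Time passes only in rows, so rows that repeat a pose let the fingers close. It gives the time, the measured TCP pose, the force and the opening at its end, in the units of the state.
- ctrl.get_state(): the state, without advancing time (a new reading comes with each control period).
- cams.read_camera(name): name is "side" or "top" or "wrist"; returns a dict with "color" (400x640x3 uint8, red, green, blue), "fx", "fy", "cx", "cy" (pixels), "view" (4x4, takes a point from world to camera coordinates). Camera axes: x right, y down, z forward; pixel columns grow to the right and rows downward; lengths in m; the calibration is good to about 2 mm. The wrist camera is an equidistant fisheye: a pixel r from the principal point sees the ray r / f radians off the axis. A picture is of the moment at which its call begins. There is no depth.
- ctrl.sign_off(): hands the job in, once; it reports no verdict.
The state is a dict: "time": time; "qpos": joint angles; "dq": joint speeds; "joint_efforts": joint torques, N m; "eef_pos": TCP position; "tcp_rot": TCP orientation; "contact_force": force on the tool from outside, world axes, zero at the start; "wrist_torque": the same for the moment, N m; "opening": opening from 0.0 (shut) to 1.0 (fully open).
Only numpy, scipy, OpenCV 4.12 (cv2) and the standard library are available. Lean on these libraries where they do the work, as an engineer would, in place of code of your own. Each camera call takes 0.05 s, during which the arm holds its last target. There are 200 camera calls.

## Working session

There is one attempt and no reset: what is moved stays moved. The work goes in short steps, Python scripts to look and compute and a tool call to move; the robot and the scene stay as the last step left them, time stands still between calls to the robot, and variables do not carry over. Pictures are saved under pics/ and viewed, about 8 in all and at most 12, crops included, and the job is handed in when it is done.

Besides the shell and the picture viewer there is one more tool, called after "Request:" by a JSON object that holds its "fn" and its "kwargs", one argument or row to a line. play_rows: Moves the arm, as the interface text tells. Shifts and turns lie within -1 to 1; 1 stands for 0.3 m of shift or pi/2 rad of turn. Its arguments: {"type":"object","properties":{"rows":{"type":"array"},"force":{"type":"number"}},"required":["rows"]}

```bash
mkdir -p pics; ls; python3 - <<'E'
from plant import ctrl,cams
import cv2,numpy as np
for n in("top","side","wrist"):
    c=cams.read_camera(n);cv2.imwrite(f"pics/{n}0.png",c["color"][:,:,::-1]);print(n,c["fx"],c["fy"],c["cx"],c["cy"]);print(np.round(c["view"],4).tolist())
s=ctrl.get_state();print(s["time"],s["eef_pos"],s["tcp_rot"],s["contact_force"])
E
```

```text
pics
top 445.87158967845187 445.87158967845187 311.58507954227224 199.439437386867
[[-0.0067, -0.9998, 0.0203, 0.1332], [-0.9984, 0.0056, -0.0566, 0.5731], [0.0564, -0.0206, -0.9982, 1.1331], [0.0, 0.0, 0.0, 1.0]]
side 392.944451004011 392.944451004011 321.69339346489267 202.7189733403033
[[0.9765, -0.2153, -0.012, -0.519], [-0.1306, -0.5462, -0.8274, 0.2218], [0.1716, 0.8095, -0.5615, 0.8503], [0.0, 0.0, 0.0, 1.0]]
wrist 309.70691628693146 309.70691628693146 315.84414992647777 197.59660249819157
[[0.2661, 0.9639, -0.0018, -0.6743], [0.9196, -0.2533, 0.3003, -0.0384], [0.289, -0.0816, -0.9538, 0.3801], [0.0, 0.0, 0.0, 1.0]]
0.15 [0.17902212 0.65029672 0.23019728] [-0.42882003  0.56307203  0.42817006  0.56190183] [-0.56749936 -0.16265528 -0.09994409]
```

View pics/top0.png

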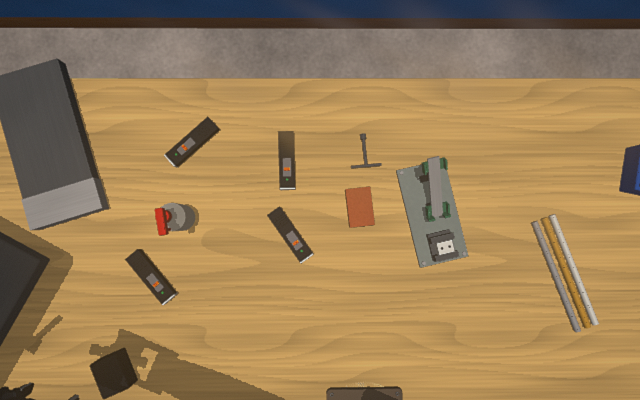

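View pics/side0.png

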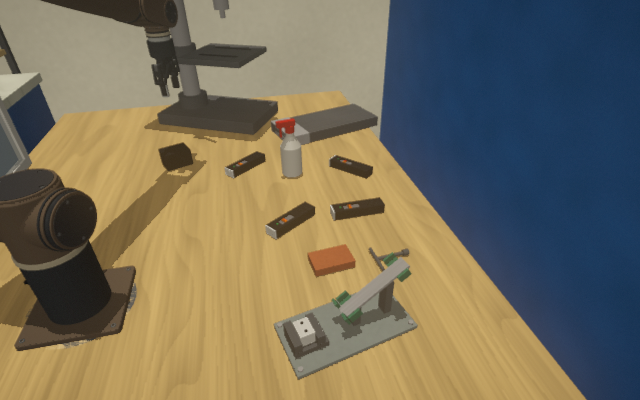

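The four lamp candidates in the top view are at (193,142), (287,160), (290,235) and (151,277). The base axis projects to about (364,425), so (290,235) looks nearest. I'll check that in world coordinates and with a crop.

```bash
cat > h.py <<'E'
import numpy as np,cv2
from plant import ctrl,cams
from scipy.spatial.transform import Rotation as R
def ray(c,uv):
    V=np.array(c["view"]);d=np.array([(uv[0]-c["cx"])/c["fx"],(uv[1]-c["cy"])/c["fy"],1.])
    if c.get("fish"):
        r=np.hypot(d[0],d[1]);d=np.array([*(d[:2]/max(r,1e-9)*np.sin(r)),np.cos(r)])
    return -V[:3,:3].T@V[:3,3],V[:3,:3].T@d
def plane(c,uv,z):
    o,d=ray(c,uv);return o+d*(z-o[2])/d[2]
def cross(c1,a,c2,b):
    o,d=ray(c1,a);p,e=ray(c2,b);s,t=np.linalg.lstsq(np.c_[d,-e],p-o,rcond=None)[0]
    return (o+s*d+p+t*e)/2,np.linalg.norm(o+s*d-p-t*e)
def proj(c,P):
    V=np.array(c["view"]);q=V[:3,:3]@P+V[:3,3]
    if c.get("fish"):
        r=np.hypot(q[0],q[1]);q=np.array([*(q[:2]/r*np.arctan2(r,q[2])),1.])
    return np.array([q[0]/q[2]*c["fx"]+c["cx"],q[1]/q[2]*c["fy"]+c["cy"]])
def cam(n):
    c=cams.read_camera(n);c["fish"]=n=="wrist";return c
def save(c,name,box=None,k=1):
    i=c["color"][:,:,::-1]
    if box:i=i[box[1]:box[3],box[0]:box[2]]
    cv2.imwrite("pics/"+name,cv2.resize(i,None,fx=k,fy=k,interpolation=cv2.INTER_CUBIC))
E
python3 - <<'E'
from h import *
t=cam("top");s=cam("side")
for p in [(193,142),(287,160),(290,235),(151,277)]:
    P=plane(t,p,.027);print(p,P.round(3),np.hypot(*P[:2]).round(3))
a=cv2.resize(t["color"][195:275,255:325],(560,640))[:600]
b=t["color"][140:280,380:480]
cv2.imwrite("pics/lamp.png",cv2.resize(t["color"][200:270,260:320],None,fx=8,fy=8,interpolation=cv2.INTER_CUBIC)[:,:,::-1])
A=cv2.resize(t["color"][145:275,385:475],None,fx=4.6,fy=4.6,interpolation=cv2.INTER_CUBIC)[:598]
B=cv2.resize(s["color"][245:375,265:425],None,fx=2.3,fy=2.3,interpolation=cv2.INTER_CUBIC)
o=np.zeros((598,785,3),np.uint8);o[:A.shape[0],:A.shape[1]]=A;o[:B.shape[0],416:416+B.shape[1]]=B
cv2.imwrite("pics/stand.png",o[:,:,::-1])
E
```

```text
(193, 142) [0.722 0.432 0.027] 0.841
(287, 160) [0.675 0.192 0.027] 0.701
(290, 235) [0.483 0.185 0.027] 0.518
(151, 277) [0.381 0.533 0.027] 0.656
```

View pics/lamp.png

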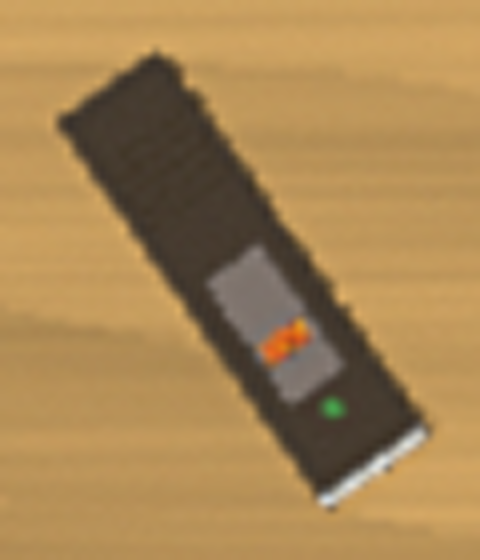

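View pics/stand.png

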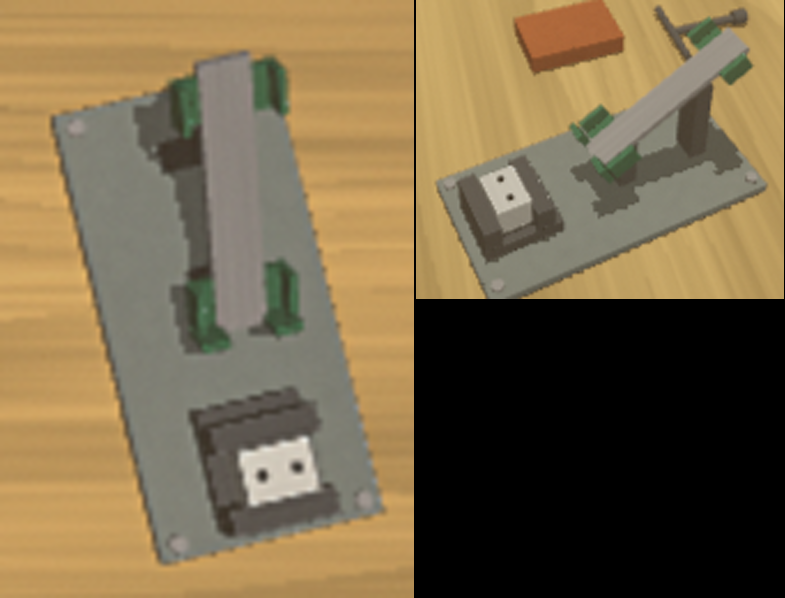

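The crops show (290,235) is a lamp lying switch up, with the lens at its lower-right end, and it is 0.518 m from the base, so it is the nearest. The stand has its cradle at image top and its vice at the bottom. Its plate corners in the crop are (52,117), (163,563) and (383,512).

```bash
python3 - <<'E'
from h import *
t=cam("top")
L=lambda p:plane(t,((p[0]+.0)/8+260-.44,(p[1])/8+200-.44),.027)
l=(L((430,428))+L((322,500)))/2;r=(L((62,122))+L((158,52)))/2;s=L((276,323));b=L((275,362-20))
ax=(r-l);print("lens",l,"rear",r,"len",np.linalg.norm(ax),"yaw+x",np.degrees(np.arctan2(ax[1],ax[0])))
u=ax/np.linalg.norm(ax);print("slot",s,"mid from slot",s+.018*u,"mid",(l+r)/2, "width",np.linalg.norm(L((430,428))-L((322,500))))
S=lambda p,z=.01:plane(t,(p[0]/4.6+385-.4,p[1]/4.6+145-.4),z)
a,b,c=S((52,117)),S((163,563)),S((383,512))
x=a-b;print("stand len",np.linalg.norm(x),np.linalg.norm(b-c),"yaw",np.degrees(np.arctan2(x[1],x[0])), np.degrees(np.arctan2(*(b-c)[[1,0]]))-90)
ctr=(a+c)/2;print("ctr",ctr)
y=np.arctan2(x[1],x[0]);ux=np.array([np.cos(y),np.sin(y),0]);uy=np.array([-ux[1],ux[0],0])
o=ctr*[1,1,0]+.06*ux+[0,0,.088];cx=ux*np.cos(np.pi/6)+[0,0,.5];print("cradle o",o)
sd=cam("side")
cz=np.cross(cx,uy)
for q in[(75,14,0),(75,-14,0),(-75,14,0),(-75,-14,0),(-75,23,12),(-73,-23,12),(73,23,12),(73,-23,12)]:
    P=o+(q[0]*cx+q[1]*uy+q[2]*cz)/1000;p=proj(t,P);p2=proj(sd,P);print(q,((p+.4-[385,145])*4.6).round(),((p2-[265,245])*2.3+[416,0]).round())
E
```

```text
lens [0.4261251  0.14360297 0.027     ] rear [0.54580521 0.22731337 0.027     ] len 0.1460505397017023 yaw+x 34.970914308962946
slot [0.47075319 0.17500082 0.027     ] mid from slot [0.48550317 0.18531771 0.027     ] mid [0.48596516 0.18545817 0.027     ] width 0.040907943899447304
stand len 0.25798810563144986 0.1278406191916116 yaw 12.99886827975185 12.370836755464595
ctr [ 0.53769038 -0.18213205  0.01      ]
cradle o [ 0.59615286 -0.16863615  0.088     ]
(75, 14, 0) [196.  76.] [721.  29.]
(75, -14, 0) [249.  64.] [740.  49.]
(-75, 14, 0) [216. 327.] [586. 140.]
(-75, -14, 0) [265. 315.] [602. 163.]
(-75, 23, 12) [208. 341.] [575. 127.]
(-73, -23, 12) [290. 318.] [603. 164.]
(73, 23, 12) [188.  92.] [709.  17.]
(73, -23, 12) [275.  72.] [740.  51.]
```

```bash
cat >> h.py <<'E'
def frame(x,z):
    x=np.array(x,float);z=np.array(z,float);x/=np.linalg.norm(x);z-=x*(z@x);z/=np.linalg.norm(z)
    return np.c_[x,np.cross(z,x),z]
def delta(p,M,s=None,cmd=None):
    s=s or ctrl.get_state();p0,q0=cmd or (s["eef_pos"],s["tcp_rot"])
    A=R.from_quat(q0);d=A.inv().apply(np.array(p)-p0)/.3;w=(A.inv()*R.from_matrix(M)).as_rotvec()/(np.pi/2)
    print("t",round(s["time"],2),"shift",d.round(3).tolist(),"turn",w.round(3).tolist(),"rows>=",round(max(np.linalg.norm(d)*.3/.0417,np.degrees(np.linalg.norm(w)*np.pi/2)/7.16),1))
yl=np.radians(35);lx=np.array([np.cos(yl),np.sin(yl),0]);ly=np.array([-lx[1],lx[0],0])
ys=np.radians(12.8);ux=np.array([np.cos(ys),np.sin(ys),0]);uy=np.array([-ux[1],ux[0],0])
CO=np.array([.5962,-.1686,.088]);cx=ux*np.cos(np.pi/6)+np.array([0,0,.5]);cz=np.cross(cx,uy)
MID=np.array([.4857,.1854,.0135])
E
python3 - <<'E'
from h import *
s=ctrl.get_state();print(R.from_quat(s["tcp_rot"]).as_matrix().round(3),s["qpos"],s["opening"])
for sg in(1,-1):
    print(sg);delta(MID*[1,1,0]+[0,0,.12],frame([0,0,-1],sg*ly))
E
```

```text
[[-0.    -0.964  0.265]
 [-0.     0.265  0.964]
 [-1.     0.    -0.001]] [ 1.15205435e+00  2.86519586e-01  1.57703432e+00  8.94751528e-06
  1.27855326e+00 -1.50057806e-01] 1.0001596090936395
1
t 0.35 shift [0.37, -1.397, -1.224] turn [-0.56, -0.0, -0.0] rows>= 13.6
-1
t 0.35 shift [0.37, -1.397, -1.224] turn [1.44, -0.0, 0.0] rows>= 18.1
```

Request:
{"fn": "play_rows", "kwargs": {
  "rows": [
    [100, [0.1, -0.9, -0.8], [-0.56, 0, 0]],
    [100, [0.1, -0.9, -0.8], [-0.56, 0, 0]],
    [100, [0.1, -0.9, -0.8], [-0.56, 0, 0]],
    [100, [0.1, -0.9, -0.8], [-0.56, 0, 0]],
    [100, [0.1, -0.9, -0.8], [-0.56, 0, 0]],
    [100, [0.1, -0.9, -0.8], [-0.56, 0, 0]],
    [100, [0.1, -0.9, -0.8], [-0.56, 0, 0]],
    [100, [0.1, -0.9, -0.8], [-0.56, 0, 0]],
    [100, [0.1, -0.9, -0.8], [-0.56, 0, 0]],
    [100, [0.1, -0.9, -0.8], [-0.56, 0, 0]]
  ]
}}

```text
time: 1.18
eef_pos: [0.3788, 0.3426, 0.2008]
tcp_rot: [0.627, -0.329, -0.625, -0.328]
contact_force: [-0.1, 0.3, 0.3]
opening: 1.002
```

```bash
python3 - <<'E'
from h import *
s=ctrl.get_state();print(s["eef_pos"],s["qpos"])
delta(MID*[1,1,0]+[0,0,.12],frame([0,0,-1],ly))
E
```

```text
[0.37880881 0.34260942 0.20078833] [ 0.53779777 -0.05084861  2.0038552  -0.00301238  1.18920703 -1.63622903]
t 1.18 shift [0.271, 0.004, -0.633] turn [-0.004, -0.002, -0.001] rows>= 5.0
```

Request:
{"fn": "play_rows", "kwargs": {
  "rows": [
    [100, [0.27, 0.004, -0.633], [0, 0, 0]],
    [100, [0.27, 0.004, -0.633], [0, 0, 0]],
    [100, [0.27, 0.004, -0.633], [0, 0, 0]],
    [100, [0.27, 0.004, -0.633], [0, 0, 0]],
    [100, [0.27, 0.004, -0.633], [0, 0, 0]],
    [100, [0.27, 0.004, -0.633], [0, 0, 0]],
    [100, [0.27, 0.004, -0.633], [0, 0, 0]],
    [100, [0.27, 0.004, -0.633], [0, 0, 0]]
  ]
}}

```text
time: 1.85
eef_pos: [0.4837, 0.1917, 0.1205]
tcp_rot: [-0.627, 0.327, 0.627, 0.327]
contact_force: [-0.9, -0.1, 0.9]
opening: 0.999
```

```bash
python3 - <<'E'
from h import *
s=ctrl.get_state();print(s["eef_pos"],s["contact_force"],s["dq"].round(3) if hasattr(s["dq"],'round') else s["dq"])
delta(MID*[1,1,0]+[0,0,.003],frame([0,0,-1],ly))
w=cam("wrist");save(w,"w1.png")
for q in((75,20),(75,-20),(-75,20),(-75,-20),(-23,0)):print(q,proj(w,MID*[1,1,2]+q[0]/1e3*lx+q[1]/1e3*ly).round())
print(proj(w,np.array([*s["eef_pos"]])))
E
```

```text
[0.48373842 0.19169773 0.12052961] [-0.92434482 -0.09594328  0.86713695] [ 0.029 -0.016 -0.002  0.001 -0.003 -0.001]
t 1.85 shift [0.392, 0.007, -0.021] turn [-0.0, 0.0, 0.0] rows>= 2.8
(75, 20) [331. 278.]
(75, -20) [286. 278.]
(-75, 20) [334. 103.]
(-75, -20) [280. 103.]
(-23, 0) [307. 170.]
[315.37596738 255.79251913]
```

View pics/w1.png

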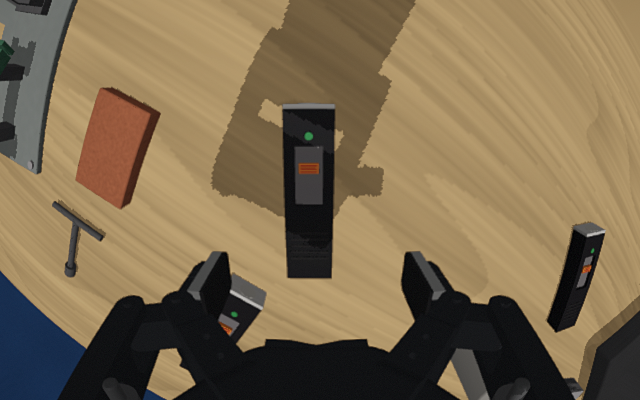

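The lamp appears at rows 103–278 and columns 283–335, with the switch at (309,169). That matches the prediction within about 2 px. Descending and gripping now.

Request:
{"fn": "play_rows", "kwargs": {
  "rows": [
    [100, [0.13, 0.007, -0.02], [0, 0, 0]],
    [100, [0.26, 0.007, -0.02], [0, 0, 0]],
    [100, [0.39, 0.007, -0.02], [0, 0, 0]],
    [100, [0.39, 0.007, -0.02], [0, 0, 0]],
    [40, [0.39, 0.007, -0.02], [0, 0, 0]],
    [20, [0.39, 0.007, -0.02], [0, 0, 0]],
    [20, [0.39, 0.007, -0.02], [0, 0, 0]],
    [20, [0.39, 0.007, -0.02], [0, 0, 0]],
    [20, [0.39, 0.007, -0.02], [0, 0, 0]],
    [20, [0.39, 0.007, -0.02], [0, 0, 0]]
  ],
  "force": 50
}}

```text
time: 2.73
eef_pos: [0.4883, 0.1861, 0.007]
tcp_rot: [0.629, -0.325, -0.625, -0.328]
contact_force: [-1.5, 0.9, 7.3]
opening: 0.454
```

Request:
{"fn": "play_rows", "kwargs": {
  "rows": [
    [20, [0, 0, 0], [0, 0, 0]],
    [20, [0, 0, 0], [0, 0, 0]],
    [20, [0, 0, 0], [0, 0, 0]]
  ]
}}

```text
time: 2.98
eef_pos: [0.4884, 0.1861, 0.0071]
tcp_rot: [0.629, -0.325, -0.625, -0.328]
contact_force: [-1.3, 1.4, 7.7]
opening: 0.46
```

Request:
{"fn": "play_rows", "kwargs": {
  "rows": [
    [20, [-0.1, 0, 0], [0, 0, 0]],
    [20, [-0.24, 0, 0], [0, 0, 0]],
    [20, [-0.38, 0, 0], [0, 0, 0]],
    [20, [-0.52, 0, 0], [0, 0, 0]],
    [20, [-0.65, 0, 0], [0, 0, 0]],
    [20, [-0.75, 0, 0], [0, 0, 0]],
    [20, [-0.75, 0, 0], [0, 0, 0]],
    [20, [-0.75, 0, 0], [0, 0, 0]]
  ]
}}

```text
time: 3.65
eef_pos: [0.4866, 0.1855, 0.2321]
tcp_rot: [0.629, -0.325, -0.625, -0.328]
contact_force: [-0.4, 0.6, -2.7]
opening: 0.458
```

```bash
cat >>h.py <<'E'
MH=frame(-cz,uy);HOME=CO+.0026*cx+.0071*cz
E
python3 - <<'E'
from h import *
s=ctrl.get_state();print(s["eef_pos"],s["contact_force"],s["opening"],s["qpos"])
delta(HOME+.1*cz+.005*cx,MH)
w=cam("wrist");save(w,"w2.png")
E
```

```text
[0.48664982 0.18554471 0.23214545] [-0.38851463  0.55265175 -2.69720971] 0.4580228624549247 [ 1.69308960e-01 -6.17652207e-02  1.95511997e+00 -3.98605145e-05
  1.24079352e+00 -2.01238602e+00]
t 3.65 shift [0.159, 0.524, -1.117] turn [0.241, 0.063, -0.324] rows>= 8.9
```

View pics/w2.png

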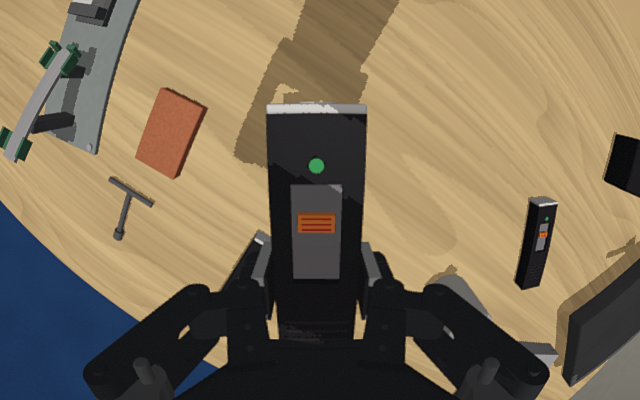

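The lamp is held square, with the switch at (316,223) still off. Carrying it to a pose above the cradle.

Request:
{"fn": "play_rows", "kwargs": {
  "rows": [
    [20, [0.0, 0.1, -0.1], [0.04, 0.01, -0.05]],
    [20, [0.05, 0.25, -0.22], [0.1, 0.03, -0.11]],
    [20, [0.05, 0.3, -0.34], [0.14, 0.04, -0.17]],
    [20, [0.05, 0.35, -0.46], [0.18, 0.05, -0.23]],
    [20, [0.05, 0.4, -0.58], [0.21, 0.06, -0.28]],
    [20, [0.05, 0.45, -0.7], [0.241, 0.063, -0.324]],
    [20, [0.08, 0.5, -0.82], [0.241, 0.063, -0.324]],
    [20, [0.1, 0.52, -0.92], [0.241, 0.063, -0.324]],
    [20, [0.1, 0.524, -1.0], [0.241, 0.063, -0.324]],
    [20, [0.1, 0.524, -1.0], [0.241, 0.063, -0.324]]
  ]
}}

```text
time: 4.53
eef_pos: [0.5284, -0.1543, 0.1954]
tcp_rot: [0.645, -0.288, -0.422, -0.569]
contact_force: [-0.1, 0.2, -1.3]
opening: 0.458
```

```bash
python3 - <<'E'
from h import *
s=ctrl.get_state();print(s["eef_pos"],s["contact_force"],s["opening"],s["qpos"])
delta(HOME+.06*cz+.006*cx,MH)
E
```

```text
[ 0.52843888 -0.15428409  0.19539256] [-0.09237725  0.22721181 -1.30287891] 0.4576633250118525 [-0.64430208 -0.16288637  2.17802328  0.52102304  0.84902061 -2.72684413]
t 4.53 shift [0.191, -0.034, -0.096] turn [-0.004, -0.0, -0.007] rows>= 1.6
```

Request:
{"fn": "play_rows", "kwargs": {
  "rows": [
    [20, [0.1, -0.034, -0.096], [-0.004, 0, -0.007]],
    [20, [0.19, -0.034, -0.096], [-0.004, 0, -0.007]],
    [20, [0.19, -0.034, -0.096], [-0.004, 0, -0.007]],
    [20, [0.19, -0.034, -0.096], [-0.004, 0, -0.007]]
  ]
}}

```text
time: 4.87
eef_pos: [0.5689, -0.1681, 0.1494]
tcp_rot: [0.647, -0.281, -0.424, -0.568]
contact_force: [-0.4, -0.5, -0.8]
opening: 0.458
```

```bash
python3 - <<'E'
from h import *
s=ctrl.get_state();print(s["eef_pos"],s["contact_force"],s["opening"],s["qpos"])
delta(HOME+.06*cz+.006*cx,MH)
t=cam("top");sd=cam("side")
A=cv2.resize(t["color"][145:275,385:475],None,fx=4.6,fy=4.6,interpolation=cv2.INTER_CUBIC)[:598]
B=cv2.resize(sd["color"][245:375,265:425],None,fx=2.3,fy=2.3,interpolation=cv2.INTER_CUBIC)
w=cam("wrist");C=w["color"][0:300,130:510]
o=np.zeros((600,796,3),np.uint8);o[:A.shape[0],:A.shape[1]]=A;o[:B.shape[0],416:416+B.shape[1]]=B;o[300:600,416:796]=C
cv2.imwrite("pics/hover.png",o[:,:,::-1])
cv2.imwrite("pics/w3raw.png",w["color"][:,:,::-1])
b=R.from_quat(s["tcp_rot"]).as_matrix();LX=-b[:,1];print("lamp x",LX, cx)
O=s["eef_pos"]+b@[.0071,.0026*1,0] if False else s["eef_pos"]-.0026*cx-.0071*cz
for q in((-75,20,27),(-75,-20,27),(-23,0,27),(-75,23,12+0)):
    print(q,"lamp",(proj(w,O+(q[0]*cx+q[1]*uy+q[2]*cz)/1e3)-[130,0]+[416,300]).round(1),"top",((proj(t,O+(q[0]*cx+q[1]*uy+q[2]*cz)/1e3)+.4-[385,145])*4.6).round())
for q in((-75,12,16),(-75,-12,16),(-73,23,12),(-73,-23,12),(-47,23,12),(-47,-23,12)):
    P=CO+(q[0]*cx+q[1]*uy+q[2]*cz)/1e3;print("cradle",q,(proj(w,P)-[130,0]+[416,300]).round(1),"top",((proj(t,P)+.4-[385,145])*4.6).round())
E
```

```text
[ 0.56887912 -0.16813866  0.1493644 ] [-0.39654962 -0.53431772 -0.826805  ] 0.4576156283219338 [-0.62209308  0.006212    2.11625702  0.5848853   0.75146155 -2.8026647 ]
t 4.87 shift [-0.002, -0.003, -0.022] turn [0.003, 0.005, -0.002] rows>= 0.2
lamp x [0.84521796 0.19648597 0.4969908 ] [0.84450411 0.19186663 0.5       ]
(-75, 20, 27) lamp [656.  395.5] top [254. 404.]
(-75, -20, 27) lamp [556.2 394.6] top [330. 386.]
(-23, 0, 27) lamp [605.2 517.1] top [287. 306.]
(-75, 23, 12) lamp [656.7 396.4] top [237. 390.]
cradle (-75, 12, 16) [613.2 389.2] top [230. 340.]
cradle (-75, -12, 16) [574.5 389.2] top [273. 329.]
cradle (-73, 23, 12) [630.3 392.9] top [207. 338.]
cradle (-73, -23, 12) [557.9 392.9] top [290. 318.]
cradle (-47, 23, 12) [629.6 433. ] top [204. 296.]
cradle (-47, -23, 12) [558.4 432.9] top [287. 276.]
```

View pics/hover.png

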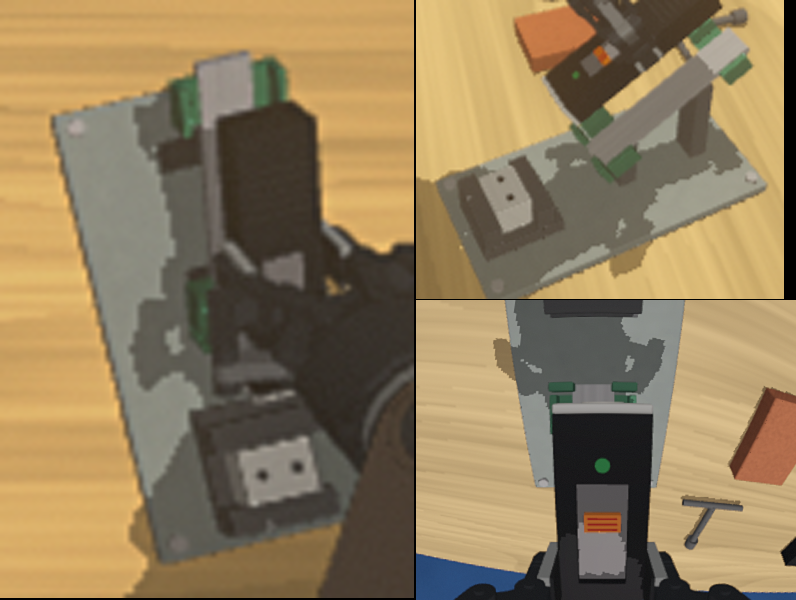

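The lamp hangs square above the cradle. Lens corners are at (553,408) and (652,408), and the stop posts' inner edges are at 574 and 611, so it is centred to under 1 mm. Joint 6 is at -2.80 with its limit at -2.84. I'll fit a small kinematic model to the logged states to see what the home pose needs.

```bash
cat > kin.py <<'E'
from h import *
from scipy.optimize import least_squares
Y=lambda a:R.from_euler('y',a);Z=lambda a:R.from_euler('z',a)
Q=np.array([[1.15205,.28652,1.57703,0,1.27855,-.15006],[.53779777,-.05084861,2.0038552,-.00301238,1.18920703,-1.63622903],[.16931,-.061765,1.95512,0,1.240794,-2.012386],[-.644302,-.162886,2.178023,.521023,.849021,-2.726844],[-.622093,.006212,2.116257,.584885,.751462,-2.802665]])
P=np.array([[.17902,.6503,.2302],[.37880881,.34260942,.20078833],[.48665,.185545,.232145],[.528439,-.154284,.195393],[.568879,-.168139,.149364]])
def fk(q,k,o):
    r0,d,h,a2,e,a3,L=k;B=Z(q[0]);F=B*Y(q[1]+q[2]);W=F*Z(q[3])*Y(q[4])
    return B.apply([r0,d,h])+(B*Y(q[1])).apply([0,0,a2])+F.apply([e,0,a3])+W.apply([0,0,L]),W*Z(o[0]*q[5])*o[1]
def fit():
    f=least_squares(lambda k:np.ravel([fk(q,k,(1,R.identity()))[0]-p for q,p in zip(Q,P)]),[0,.1,.3,.35,.0,.35,.25])
    k=f.x;best=None
    s=ctrl.get_state();M0=R.from_quat([-.42882003,.56307203,.42817006,.56190183]);M1=R.from_quat(s["tcp_rot"])
    for sg in(1,-1):
        o=(sg,R.identity());C=fk(Q[0],k,o)[1].inv()*M0;o=(sg,C);err=(fk(s["qpos"],k,o)[1].inv()*M1).magnitude()
        if best is None or err<best[0]:best=(err,o)
    return k,best[1],np.abs(f.fun).max(),best[0]
def ik(p,M,q0,k,o):
    M=R.from_matrix(M)
    def g(q):
        a,b=fk(q,k,o);return np.r_[a-p,.3*(M.inv()*b).as_rotvec()]
    f=least_squares(g,q0);return f.x,np.abs(f.fun).max()
E
python3 - <<'E'
from kin import *
k,o,e1,e2=fit();print(k.round(4),e1,e2,o[0])
q0=ctrl.get_state()["qpos"]
for dz in(.06,.03,.0):
  for dy,dp in((0,0),(-2,0),(0,-5),(-2,-5)):
    M=(R.from_rotvec(np.radians(dy)*cz)*R.from_rotvec(np.radians(dp)*-uy)).as_matrix()@MH
    q,r=ik(HOME+dz*cz+.004*cx,M,q0,k,o);print(dz,dy,dp,q.round(3),r)
# flipped tool alternative at home
Mf=frame(-cz,-uy);q,r=ik(HOME,Mf,np.array(q0)+[0,0,0,0,0,np.pi],k,o);print("flip",q.round(3),r)
E
```

```text
[0.0021 0.1009 0.2401 0.4423 0.0209 0.5703 0.2492] 0.0004396078720700358 0.0013897701110538666 1
0.06 0 0 [-0.632  0.01   2.114  0.59   0.748 -2.811] 2.334412357862803e-09
0.06 -2 0 [-0.632  0.01   2.114  0.59   0.748 -2.776] 3.0695248565137945e-09
0.06 0 -5 [-0.603  0.031  2.072  0.455  0.788 -2.681] 2.4675598231382876e-10
0.06 -2 -5 [-0.604  0.032  2.071  0.458  0.791 -2.649] 6.347435910214472e-10
0.03 0 0 [-0.609  0.077  2.099  0.619  0.694 -2.833] 3.5442315748923638e-12
0.03 -2 0 [-0.609  0.077  2.099  0.619  0.694 -2.798] 3.92895715961572e-12
0.03 0 -5 [-0.581  0.096  2.057  0.474  0.734 -2.69 ] 5.212728582115744e-11
0.03 -2 -5 [-0.582  0.097  2.056  0.476  0.737 -2.658] 4.624117755369639e-11
0.0 0 0 [-0.587  0.146  2.081  0.652  0.642 -2.858] 8.141290475105477e-10
0.0 -2 0 [-0.587  0.146  2.081  0.652  0.642 -2.823] 8.379106575251427e-10
0.0 0 -5 [-0.56   0.163  2.039  0.494  0.683 -2.702] 1.6872635788534043e-09
0.0 -2 -5 [-0.561  0.163  2.038  0.497  0.686 -2.67 ] 1.3976570900631203e-09
flip [-0.591  0.143  2.089  0.655  0.638  0.276] 1.0007999262651168e-09
```

The home pose would need q6 = -2.858, which is past the limit. Tilting 2° less and yawing 0.5° gives about -2.79, so I'll use that and let the lamp settle flat.

```bash
cat >> kin.py <<'E'
MP=(R.from_rotvec(np.radians(-.5)*cz)*R.from_rotvec(np.radians(2)*uy)).as_matrix()@MH
E
python3 - <<'E'
from kin import *
k,o,_,_=fit();q0=ctrl.get_state()["qpos"]
for dz,dx in((.012,.002),(0,.002),(0,-.005)):
    q,r=ik(HOME+dz*cz+dx*cx,MP,q0,k,o);print(q.round(3));delta(HOME+dz*cz+dx*cx,MP)
E
```

```text
[-0.587  0.123  2.076  0.577  0.676 -2.781]
t 5.02 shift [0.169, 0.023, -0.015] turn [0.01, 0.001, 0.024] rows>= 1.2
[-0.579  0.151  2.068  0.589  0.656 -2.789]
t 5.02 shift [0.209, 0.023, -0.015] turn [0.01, 0.001, 0.024] rows>= 1.5
[-0.587  0.146  2.081  0.597  0.653 -2.806]
t 5.02 shift [0.209, 0.047, -0.015] turn [0.01, 0.001, 0.024] rows>= 1.5
```

Request:
{"fn": "play_rows", "kwargs": {
  "rows": [
    [20, [0.03, 0.023, -0.015], [0.01, 0.001, 0.024]],
    [20, [0.09, 0.023, -0.015], [0.01, 0.001, 0.024]],
    [20, [0.14, 0.023, -0.015], [0.01, 0.001, 0.024]],
    [20, [0.169, 0.023, -0.015], [0.01, 0.001, 0.024]],
    [20, [0.169, 0.023, -0.015], [0.01, 0.001, 0.024]],
    [20, [0.169, 0.023, -0.015], [0.01, 0.001, 0.024]]
  ],
  "force": 40
}}

```text
time: 5.52
eef_pos: [0.5912, -0.1702, 0.107]
tcp_rot: [0.641, -0.296, -0.428, -0.565]
contact_force: [0.6, 0.7, -1.2]
opening: 0.453
```

```bash
python3 - <<'E'
from kin import *
s=ctrl.get_state();print(s["contact_force"],s["qpos"]);delta(HOME+.002*cx,MP)
t=cam("top");sd=cam("side");w=cam("wrist")
A=cv2.resize(w["color"][20:300,200:440],None,fx=2,fy=2,interpolation=cv2.INTER_CUBIC)
B=cv2.resize(sd["color"][245:365,310:420],None,fx=2.8,fy=2.8,interpolation=cv2.INTER_CUBIC)
o=np.zeros((600,796,3),np.uint8);o[:A.shape[0],:A.shape[1]]=A;o[:B.shape[0],484:484+B.shape[1]]=B
cv2.imwrite("pics/near.png",o[:,:,::-1])
E
```

```text
[ 0.59334904  0.65883738 -1.19997999] [-0.58689781  0.12309637  2.0752766   0.57515483  0.67490361 -2.77838497]
t 5.52 shift [0.04, -0.0, 0.002] turn [-0.0, -0.001, 0.0] rows>= 0.3
```

View pics/near.png

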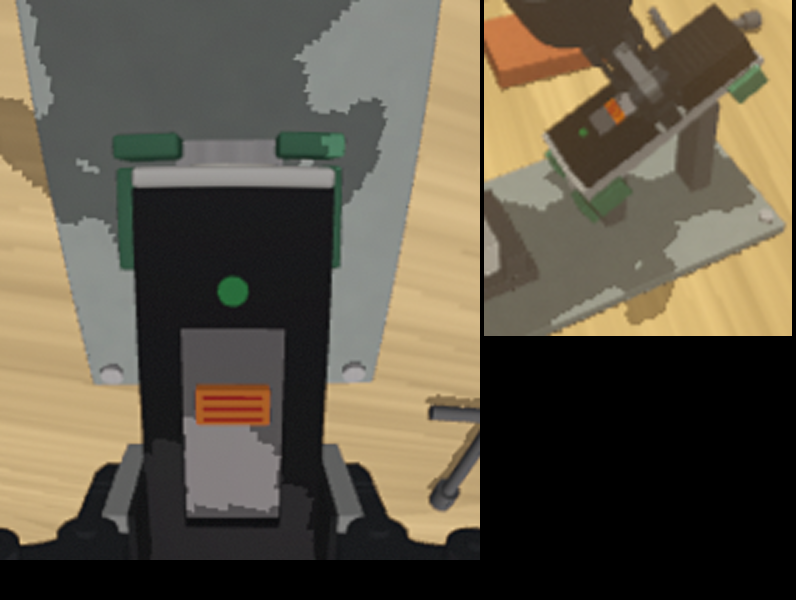

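The lamp is centred between the cheeks within about 1 mm: lamp columns 132–334, cheek outer edges 118–341. The lens is just above the stop posts. Lowering it now.

Request:
{"fn": "play_rows", "kwargs": {
  "rows": [
    [20, [0.015, 0, 0], [0, 0, 0]],
    [20, [0.028, 0, 0], [0, 0, 0]],
    [20, [0.036, 0, 0], [0, 0, 0]],
    [20, [0.04, 0, 0], [0, 0, 0]],
    [20, [0.04, 0, 0], [0, 0, 0]]
  ],
  "force": 30
}}

```text
time: 6.08
eef_pos: [0.5964, -0.1697, 0.0959]
tcp_rot: [0.64, -0.297, -0.428, -0.564]
contact_force: [-6.1, -1.2, 3.4]
opening: 0.458
```

Request:
{"fn": "play_rows", "kwargs": {
  "rows": [
    [20, [0.003, 0.006, 0], [0, 0, 0]],
    [20, [0.005, 0.012, 0], [0, 0, 0]],
    [20, [0.005, 0.018, 0], [0, 0, 0]],
    [20, [0.005, 0.018, 0], [0, 0, 0]]
  ],
  "force": 20
}}

```text
time: 6.42
eef_pos: [0.5955, -0.1708, 0.0951]
tcp_rot: [0.642, -0.296, -0.425, -0.566]
contact_force: [4.3, 1.9, 4.3]
opening: 0.457
```

```bash
python3 - <<'E'
from kin import *
s=ctrl.get_state();f=np.array(s["contact_force"]);print("f cx,uy,cz",f@cx,f@uy,f@cz,s["qpos"][5],s["opening"]);d=s["eef_pos"]-HOME;print("off",(np.array([d@cx,d@uy,d@cz])*1e3).round(1))
E
```

```text
f cx,uy,cz 6.132180029643058 0.9391908335066749 1.4154353404598072 -2.8023889136270888 0.45724608665158506
off [-0.1 -2.  -0.4]
```

The +6 N up the slope means the lens is on its stop. Releasing and withdrawing along the floor normal.

Request:
{"fn": "play_rows", "kwargs": {
  "rows": [
    [55, [0, -0.004, 0], [0, 0, 0]],
    [75, [0, -0.004, 0], [0, 0, 0]],
    [90, [0, -0.004, 0], [0, 0, 0]],
    [90, [0, -0.004, 0], [0, 0, 0]],
    [90, [-0.06, -0.004, 0], [0, 0, 0]],
    [90, [-0.16, 0, 0], [0, 0, 0]],
    [90, [-0.27, 0, 0], [0, 0, 0]],
    [90, [-0.27, 0, 0], [0, 0, 0]]
  ]
}}

```text
time: 7.08
eef_pos: [0.5567, -0.1807, 0.1693]
tcp_rot: [0.643, -0.296, -0.424, -0.564]
contact_force: [1.3, -0.8, 0.0]
opening: 0.899
```

```bash
python3 - <<'E'
from kin import *
s=ctrl.get_state();print(s["eef_pos"],s["contact_force"],s["qpos"][5],s["opening"])
sd=cam("side");w=cam("wrist")
A=cv2.resize(w["color"][20:300,200:440],None,fx=2,fy=2,interpolation=cv2.INTER_CUBIC)
B=cv2.resize(sd["color"][245:365,310:420],None,fx=2.8,fy=2.8,interpolation=cv2.INTER_CUBIC)
o=np.zeros((600,796,3),np.uint8);o[:A.shape[0],:A.shape[1]]=A;o[:B.shape[0],484:484+B.shape[1]]=B
cv2.imwrite("pics/rel.png",o[:,:,::-1]);cv2.imwrite("pics/relw.png",w["color"][:,:,::-1])
T=CO+27e-3*cz
for n,q in dict(l1=(-75,20),l2=(-75,-20),r1=(75,20),sw=(-23,0),swback=(-19,0),slotrear=(6,0)).items():
    P=T+(q[0]*cx+q[1]*uy)/1e3;print(n,((proj(w,P)-[200,20])*2).round(),"side",((proj(sd,P)-[310,245])*2.8+[484,0]).round())
for q in((-75,12,16),(-75,-12,16)):print("post",((proj(w,CO+(q[0]*cx+q[1]*uy+q[2]*cz)/1e3)-[200,20])*2).round())
E
```

```text
[ 0.55670908 -0.18067599  0.16934453] [ 1.28785735 -0.79084759  0.03572333] -2.7479160036201966 0.8989087071273142
l1 [298. 166.] side [544. 148.]
l2 [177. 167.] side [571. 189.]
r1 [290. 560.] side [712.  11.]
sw [238. 319.] side [617. 119.]
swback [239. 331.] side [621. 116.]
slotrear [239. 399.] side [650.  92.]
post [272. 167.]
post [203. 167.]
```

View pics/rel.png

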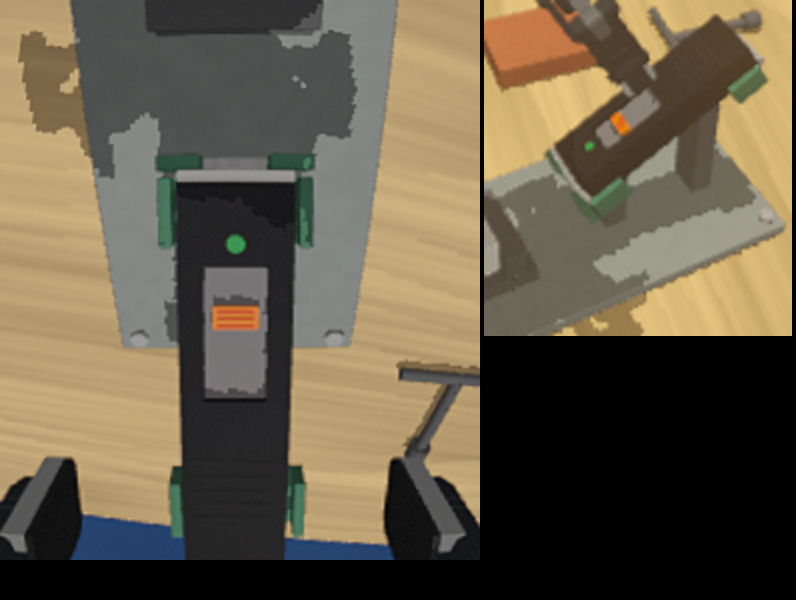

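The lamp lies flat and home. Its lens edge is at row 170 on the posts, the switch is off at (236,318), and the slot's rear edge is at row 399, all as predicted within about 2 px. Next is the push pose: fingers shut, leading corner tilted down, hand half-turned to free joint 6.

```bash
cat >> kin.py <<'E'
al=np.radians(15)
TX=-cz*np.cos(al)+cx*np.sin(al)
MS=frame(TX,-uy)
lead=-cx*np.cos(al)-cz*np.sin(al)   # across tip face, towards lens
def tip(xl,depth):  # TCP so that the leading lower corner is at lamp x xl (mm), depth below top (mm)
    c=CO+.027*cz+xl/1e3*cx-depth/1e3*cz
    return c-.011*lead
E
python3 - <<'E'
from kin import *
k,o,_,_=fit();s=ctrl.get_state();q0=np.array(s["qpos"])
for nm,p in(("above",tip(-10,-40)),("in",tip(-12,3.5)),("end",tip(-34,3.5))):
  for sg in(1,-1):
    q,r=ik(p,frame(TX,sg*uy),q0+[0,0,0,0,0,0 if sg>0 else np.pi],k,o);print(nm,sg,q.round(3),r)
delta(tip(-10,-60),MS)
E
```

```text
above 1 [-0.732 -0.028  2.238  1.06   0.725 -3.285] 1.0291290042374612e-10
above -1 [-0.731 -0.029  2.239  1.06   0.721 -0.143] 1.1965235469091336e-10
in 1 [-0.696  0.082  2.216  1.162  0.661 -3.388] 9.825473767932633e-16
in -1 [-0.695  0.081  2.217  1.163  0.657 -0.246] 7.216449660063518e-16
end 1 [-0.73   0.073  2.252  1.184  0.673 -3.445] 3.4416913763379853e-15
end -1 [-0.729  0.072  2.253  1.185  0.67  -0.304] 4.107825191113079e-15
t 7.18 shift [-0.008, 0.006, 0.005] turn [1.973, -0.293, 0.004] rows>= 25.1
```

Request:
{"fn": "play_rows", "kwargs": {
  "rows": [
    [50, [-0.1, 0, 0], [0.75, 0, 0]],
    [0, [-0.1, 0, 0], [0.75, 0, 0]],
    [0, [-0.1, 0, 0], [0.75, 0, 0]],
    [0, [-0.1, 0, 0], [0.75, 0, 0]],
    [0, [-0.1, 0, 0], [0.75, 0, 0]],
    [0, [-0.1, 0, 0], [0.75, 0, 0]],
    [0, [-0.1, 0, 0], [0.75, 0, 0]],
    [0, [-0.1, 0, 0], [0.75, 0, 0]],
    [0, [-0.1, 0, 0], [0.75, 0, 0]],
    [0, [-0.1, 0, 0], [0.75, 0, 0]]
  ]
}}

```text
time: 8.02
eef_pos: [0.5412, -0.1808, 0.1875]
tcp_rot: [-0.215, 0.486, 0.191, 0.825]
contact_force: [-0.4, -0.2, 0.4]
opening: -0.003
```

Request:
{"fn": "play_rows", "kwargs": {
  "rows": [
    [0, [0, 0, 0], [0.75, 0, 0]],
    [0, [0, 0, 0], [0.75, 0, 0]],
    [0, [0, 0, 0], [0.75, 0, 0]],
    [0, [0, 0, 0], [0.75, 0, 0]],
    [0, [0, 0, 0], [0.75, 0, 0]],
    [0, [0, 0, 0], [0.75, 0, 0]],
    [0, [0, 0, 0], [0.75, 0, 0]],
    [0, [0, 0, 0], [0.75, 0, 0]],
    [0, [0, 0, 0], [0.75, 0, 0]],
    [0, [0, 0, 0], [0.75, 0, 0]]
  ]
}}

```text
time: 8.85
eef_pos: [0.5413, -0.1808, 0.1875]
tcp_rot: [0.279, 0.51, -0.111, 0.806]
contact_force: [-0.2, -0.3, 0.3]
opening: -0.0
```

```bash
python3 - <<'E'
from kin import *
s=ctrl.get_state();print(s["opening"],s["qpos"]);delta(tip(-10,-35),MS)
E
```

```text
-0.0004573281217495895 [-0.66481907 -0.08750174  2.12036496  0.50307478  0.85498271 -0.37365723]
t 8.85 shift [0.165, 0.003, 0.004] turn [0.486, -0.075, 0.181] rows>= 6.6
```

Request:
{"fn": "play_rows", "kwargs": {
  "rows": [
    [0, [0.05, 0.003, 0.004], [0.486, -0.075, 0.181]],
    [0, [0.1, 0.003, 0.004], [0.486, -0.075, 0.181]],
    [0, [0.165, 0.003, 0.004], [0.486, -0.075, 0.181]],
    [0, [0.165, 0.003, 0.004], [0.486, -0.075, 0.181]],
    [0, [0.165, 0.003, 0.004], [0.486, -0.075, 0.181]],
    [0, [0.165, 0.003, 0.004], [0.486, -0.075, 0.181]],
    [0, [0.165, 0.003, 0.004], [0.486, -0.075, 0.181]],
    [0, [0.165, 0.003, 0.004], [0.486, -0.075, 0.181]],
    [0, [0.165, 0.003, 0.004], [0.486, -0.075, 0.181]]
  ]
}}

```text
time: 9.6
eef_pos: [0.5651, -0.1757, 0.1449]
tcp_rot: [0.617, 0.343, -0.194, 0.681]
contact_force: [0.1, 0.1, 0.6]
opening: -0.003
```

```bash
python3 - <<'E'
from kin import *
s=ctrl.get_state();print(s["opening"],s["qpos"]);delta(tip(-10,-35),MS);delta(tip(-11,3.5),MS)
sd=cam("side");w=cam("wrist")
A=cv2.resize(w["color"][20:320,200:440],None,fx=2,fy=2,interpolation=cv2.INTER_CUBIC)
B=cv2.resize(sd["color"][235:355,310:420],None,fx=2.8,fy=2.8,interpolation=cv2.INTER_CUBIC)
o=np.zeros((600,796,3),np.uint8);o[:A.shape[0],:A.shape[1]]=A;o[:B.shape[0],484:484+B.shape[1]]=B
cv2.imwrite("pics/pre.png",o[:,:,::-1])
M=R.from_quat(s["tcp_rot"]).as_matrix();p=np.array(s["eef_pos"])
for n,q in dict(tcp=(0,0,0),c1=(0,11,7),c2=(0,11,-7),c3=(0,-11,7),c4=(0,-11,-7)).items():print(n,((proj(w,p+M@np.array(q)/1e3)-[200,20])*2).round())
T=CO+27e-3*cz
for n,q in dict(l1=(-75,20),sw=(-23,0),swback=(-19,0),slotrear=(6,0)).items():print(n,((proj(w,T+(q[0]*cx+q[1]*uy)/1e3)-[200,20])*2).round())
E
```

```text
-0.0034840448563487852 [-0.72762507 -0.01642565  2.23553417  1.06976998  0.71730866 -0.15943509]
t 9.6 shift [0.001, -0.001, -0.0] turn [0.004, -0.001, -0.0] rows>= 0.1
t 9.6 shift [0.124, -0.038, -0.0] turn [0.004, -0.001, -0.0] rows>= 0.9
tcp [231. 475.]
c1 [259. 437.]
c2 [204. 437.]
c3 [257. 511.]
c4 [205. 511.]
l1 [173. 653.]
sw [231. 518.]
swback [231. 506.]
slotrear [231. 432.]
```

View pics/pre.png

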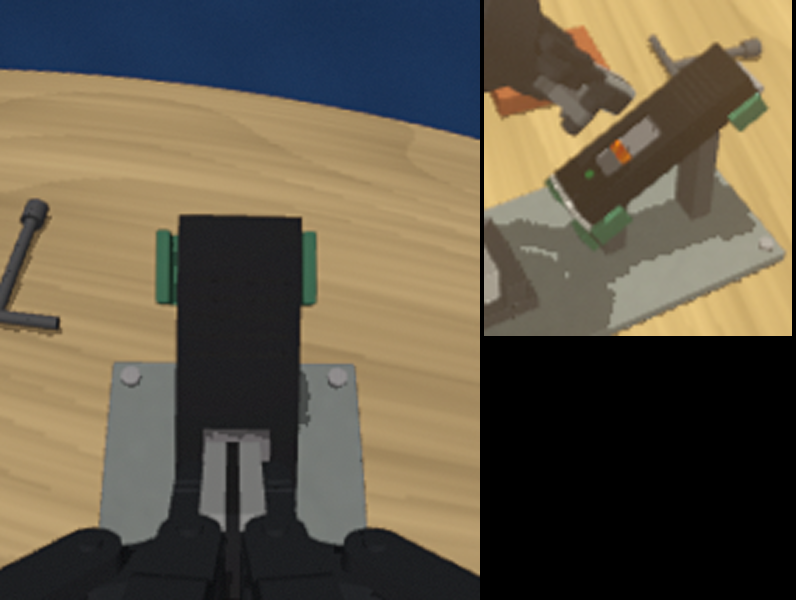

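The shut fingertips span columns 200–265 (about 16 mm), over a slot at 203–270 whose rear edge is at row 430 (predicted 432). The tips need to go about 1 mm to the right. Dipping in stepwise and watching the force.

Request:
{"fn": "play_rows", "kwargs": {
  "rows": [
    [0, [0.04, -0.03, 0.004], [0, 0, 0]],
    [0, [0.08, -0.036, 0.004], [0, 0, 0]],
    [0, [0.107, -0.038, 0.004], [0, 0, 0]],
    [0, [0.107, -0.038, 0.004], [0, 0, 0]],
    [0, [0.107, -0.038, 0.004], [0, 0, 0]]
  ]
}}

```text
time: 10.12
eef_pos: [0.5809, -0.1742, 0.1162]
tcp_rot: [0.617, 0.341, -0.194, 0.682]
contact_force: [0.5, -0.1, -0.2]
opening: 0.003
```

Request:
{"fn": "play_rows", "kwargs": {
  "rows": [
    [0, [0.005, 0, 0], [0, 0, 0]],
    [0, [0.01, 0, 0], [0, 0, 0]],
    [0, [0.013, 0, 0], [0, 0, 0]],
    [0, [0.013, 0, 0], [0, 0, 0]]
  ]
}}

```text
time: 10.45
eef_pos: [0.5834, -0.1739, 0.1139]
tcp_rot: [0.617, 0.341, -0.194, 0.682]
contact_force: [0.3, -0.0, 0.2]
opening: 0.003
```

```bash
cat > st.py <<'E'
from kin import *
s=ctrl.get_state();f=np.array(s["contact_force"]);print("f cx,uy,cz",f@cx,f@uy,f@cz)
c=np.array(s["eef_pos"])+.011*R.from_quat(s["tcp_rot"]).apply([0,-1,0])*np.sign(R.from_quat(s["tcp_rot"]).apply([0,-1,0])@lead)-CO-.027*cz
print("corner lamp xyz mm",(np.array([c@cx,c@uy,c@cz])*1e3).round(1));delta(tip(-11,3.5),MS,s);delta(tip(-31,3.5),MS,s)
E
python3 st.py
```

```text
f cx,uy,cz 0.38108810815419825 -0.09920621603346709 0.062377375384079996
corner lamp xyz mm [-9.5 -2.4 -0.7]
t 10.45 shift [0.008, -0.007, -0.008] turn [0.005, 0.001, -0.002] rows>= 0.1
t 10.45 shift [-0.01, -0.072, -0.008] turn [0.005, 0.001, -0.002] rows>= 0.5
```

Request:
{"fn": "play_rows", "kwargs": {
  "rows": [
    [0, [0.005, 0, 0], [0, 0, 0]],
    [0, [0.01, 0, 0], [0, 0, 0]],
    [0, [0.01, 0, 0], [0, 0, 0]],
    [0, [0.01, 0, 0], [0, 0, 0]]
  ]
}}

```text
time: 10.78
eef_pos: [0.5853, -0.1733, 0.1113]
tcp_rot: [0.617, 0.341, -0.194, 0.682]
contact_force: [-0.1, -0.5, -0.3]
opening: 0.0
```

```bash
python3 st.py
```

```text
f cx,uy,cz -0.34557277096246086 -0.4397603902165358 -0.1350202687048169
corner lamp xyz mm [-9.  -2.3 -3.9]
t 10.78 shift [-0.003, -0.006, -0.007] turn [0.004, 0.001, -0.002] rows>= 0.1
t 10.78 shift [-0.02, -0.07, -0.008] turn [0.004, 0.001, -0.002] rows>= 0.5
```

Request:
{"fn": "play_rows", "kwargs": {
  "rows": [
    [0, [-0.003, -0.012, 0], [0, 0, 0]],
    [0, [-0.006, -0.024, 0], [0, 0, 0]],
    [0, [-0.009, -0.036, 0], [0, 0, 0]],
    [0, [-0.012, -0.046, 0], [0, 0, 0]],
    [0, [-0.015, -0.056, 0], [0, 0, 0]],
    [0, [-0.018, -0.066, 0], [0, 0, 0]],
    [0, [-0.018, -0.068, 0], [0, 0, 0]],
    [0, [-0.018, -0.068, 0], [0, 0, 0]]
  ]
}}

```text
time: 11.45
eef_pos: [0.5674, -0.1776, 0.1006]
tcp_rot: [0.617, 0.341, -0.194, 0.682]
contact_force: [0.1, 1.5, 0.9]
opening: -0.001
```

```bash
python3 st.py
```

```text
f cx,uy,cz 0.8060249092915563 1.404821687964608 0.6234450702204681
corner lamp xyz mm [-30.4  -2.5  -3.9]
t 11.45 shift [0.016, 0.063, -0.008] turn [0.004, 0.001, -0.002] rows>= 0.5
t 11.45 shift [-0.002, -0.002, -0.008] turn [0.004, 0.001, -0.002] rows>= 0.1
```

Moving freely against about 1.5 N. Continuing until the switch meets its stop.

Request:
{"fn": "play_rows", "kwargs": {
  "rows": [
    [0, [-0.001, -0.004, 0], [0, 0, 0]],
    [0, [-0.002, -0.008, 0], [0, 0, 0]],
    [0, [-0.003, -0.012, 0], [0, 0, 0]],
    [0, [-0.004, -0.015, 0], [0, 0, 0]],
    [0, [-0.004, -0.015, 0], [0, 0, 0]]
  ]
}}

```text
time: 11.87
eef_pos: [0.5654, -0.1781, 0.1006]
tcp_rot: [0.618, 0.34, -0.192, 0.682]
contact_force: [6.6, 3.1, 3.2]
opening: -0.002
```

```bash
python3 st.py
```

```text
f cx,uy,cz 7.724277665904145 1.5595964928336945 -0.7825871998771137
corner lamp xyz mm [-32.2  -2.5  -3. ]
t 11.87 shift [0.021, 0.068, -0.008] turn [0.004, -0.0, -0.005] rows>= 0.5
t 11.87 shift [0.003, 0.003, -0.008] turn [0.004, -0.0, -0.005] rows>= 0.1
```

The push stalled at 7.7 N at lamp x = -32 mm, where -33 is fully on. Backing off and withdrawing.

Request:
{"fn": "play_rows", "kwargs": {
  "rows": [
    [0, [0.004, 0.014, 0], [0, 0, 0]],
    [0, [0.007, 0.026, 0], [0, 0, 0]],
    [0, [0.007, 0.026, 0], [0, 0, 0]],
    [0, [-0.03, 0.026, 0], [0, 0, 0]],
    [0, [-0.13, 0.026, 0], [0, 0, 0]],
    [0, [-0.26, 0.026, 0], [0, 0, 0]],
    [0, [-0.38, 0.026, 0], [0, 0, 0]],
    [0, [-0.5, 0.026, 0], [0, 0, 0]],
    [0, [-0.5, 0.026, 0], [0, 0, 0]],
    [0, [-0.5, 0.026, 0], [0, 0, 0]]
  ]
}}

```text
time: 12.7
eef_pos: [0.4649, -0.2021, 0.2113]
tcp_rot: [0.616, 0.339, -0.195, 0.684]
contact_force: [0.7, -0.4, -0.3]
opening: 0.002
```

```bash
python3 - <<'E'
from kin import *
s=ctrl.get_state();print(s["eef_pos"],s["contact_force"])
t=cam("top");sd=cam("side")
A=cv2.resize(t["color"][125:285,330:475],None,fx=3,fy=3,interpolation=cv2.INTER_CUBIC)
B=cv2.resize(sd["color"][235:375,310:420],None,fx=3.2,fy=3.2,interpolation=cv2.INTER_CUBIC)
o=np.zeros((600,796,3),np.uint8);o[:A.shape[0],:A.shape[1]]=A;o[:B.shape[0],440:440+B.shape[1]]=B
cv2.imwrite("pics/fin.png",o[:,:,::-1])
T=CO+27e-3*cz-.002*uy
for n,q in dict(l1=(-75,20),l2=(-75,-20),swoff=(-23,0),swon=(-37,0),slotfront=(-42,0)).items():
    P=T+(q[0]*cx+q[1]*uy)/1e3;print(n,"side",((proj(sd,P)-[310,235])*3.2+[440,0]).round())
hsv=cv2.cvtColor(sd["color"],cv2.COLOR_RGB2HSV);m=cv2.inRange(hsv,(5,170,170),(20,255,255));m[:250]=0
ys,xs=np.nonzero(m[:,320:420]);print("orange",len(xs),((xs.mean()+10)*3.2+440 if len(xs) else 0),(ys.mean()-235)*3.2 if len(xs) else 0)
E
```

```text
[ 0.46491333 -0.20205889  0.21134284] [ 0.71823047 -0.36852827 -0.27493241]
l1 side [510. 203.]
l2 side [541. 250.]
swoff side [593. 171.]
swon side [575. 185.]
slotfront side [569. 191.]
orange 32 577.0 184.60000000000002
```

View pics/fin.png

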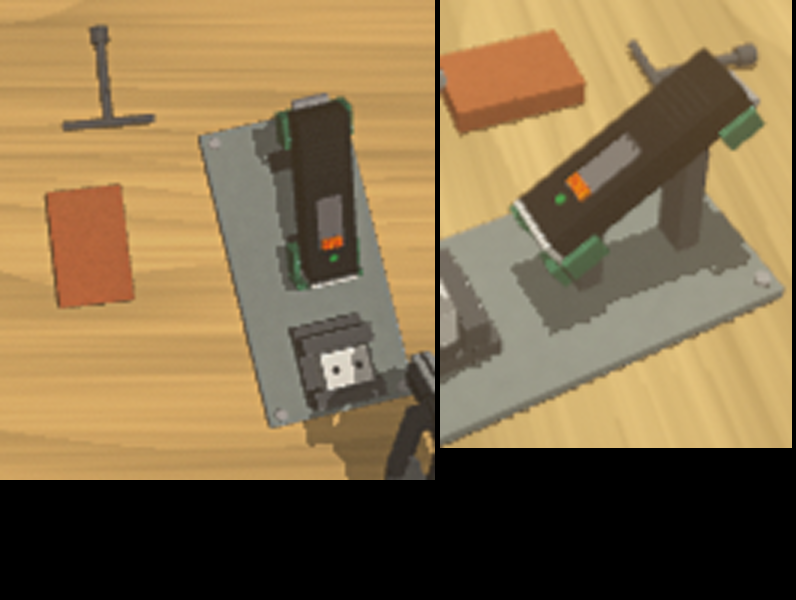

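The final view shows the lamp flat in its cradle with the lens on the stop. The switch is at (577,185) against a fully-on prediction of (575,185), and the lens corner shows a similar small offset. Handing in.

```bash
python3 -c "
from plant import ctrl
print(ctrl.sign_off(), ctrl.get_state()['time'])"
```

```text
the job is handed in; nothing more can be done
the job is handed in; nothing more can be done
```

The lamp is home in the sloping cradle, lens end down against the stop, with its switch slid fully on. I handed the job in at about 13 s of the 45 s allowed.

- **Lamp:** I used the lamp nearest the base (0.52 m). I laid it in the cradle until the stop pushed back with about 6 N, then let go while it was still off. After release, the lens edge and slot matched the predicted home position within about 2 px.
- **Switch:** With the fingers shut, I pushed it towards the lens until it stalled at 7.7 N, 32 mm from the lamp's centre (fully on is 33 mm). In the last picture it is within about 2 px of the fully-on position.
- **Surroundings:** In the last picture the arm is clear of the lamp, and the abrasive block and chuck key look where they were. The spray bottle was outside that picture; the planned path stayed well clear of it.

**Differences:**
- The lamp sits about 2 mm to one side of my estimated cradle centre, within the 3 mm side play.
- Joint 6 came close to its limit (-2.80 of -2.84 rad), so I lowered the lamp tilted about 2° less than the cradle and let it settle flat on release.

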